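# Square up the swing stop on a setup plate

## Task

Pick up the engineer's square by its black grip and press it gently into the corner of the setup plate, one outer face flat against the fence strip and the other flat against the swing stop's strip, so that the square brings the stop round until both faces sit flush with no gap, and hold it there for about a second. Move the stop only with the square, not with the gripper, leave the other things alone, then lay the square back flat on the middle of its blue pad and let go, with the stop left square to the fence.

Things in the scene. Friction and masses are not known exactly. Their poses are not given: they have to be found in the camera images.
- square: Steel engineer's square lying flat, 0.36 to 0.59 kg: an L in a 130 x 130 mm outline, legs 28 mm wide, 18 mm high, with a diagonal brace. Origin: centre of the outline, on the underside. Outer working faces: 65 mm along its +x (leg running along y) and 65 mm along its +y (leg running along x), meeting in the outer corner (+65, +65).
- square_grip (a point): Point in the square's black upright grip, 44 mm above the square's underside, at (+17, +17) mm in its frame, axes as the square's. The grip is 50 mm along x, 16 mm along y, its top 18 mm above this point; pinch it across y here. The leg tops are 26 mm below this point.
- pad: Flat blue rest pad, 180 x 180 mm, 4 mm thick, fixed to the bench; origin at the centre of its underside, z up. The square starts on it.
- fixture: Fixed setup plate, 280 x 280 x 12 mm; origin at the centre of its underside, x and y along its edges, z up. Fence at its +x side, swing stop at its +y side. The square goes in the inside corner between them, its x, y along the plate's x, y (outer corner to +x +y). Off the strips the plate is clear to its -x and -y edges. The square may lie on the plate or be held just above it.
- fence: Yellow bar fixed along the plate's y, 30 x 250 mm, 36 mm high. Origin: on the bar's face that looks to the plate's -x, mid-length, at plate top, (+85, -15, 12) mm in the plate's frame. In front is a rigid parallel steel strip, 30 mm high, from plate y -135 to +55: the face to press on. Press lightly, about 8 N on each face at the end (friction carries part); over 30 N dents it.
- fence_face (a point): Nominal middle of the fence strip's contact face, 14 mm in front of the bar's face, 15 mm above the plate's top, axes as the plate's. The strip is screwed out differently every time: its true face lies anywhere within 10 mm either side of this point along the plate's x (not reported; find it by touch or sight).
- swing_stop: Orange arm on a stiff vertical pivot (friction 0.15 N m, stays where left). Origin: pivot axis at plate top, (+53, +85, 12) mm in the plate's frame, in the arm's bare face, which looks to its -y. Arm: along its -x to 155 mm, 24 mm wide, top 38 mm above the plate. Square when its axes are parallel to the plate's; starts with the free end leaning 0.08 to 0.2 rad into the corner.
- stop_face (a point): Nominal point of the stop strip's contact face, across from the pivot, 14 mm in front of the arm's bare face (its -y), 15 mm above the plate's top, axes as the arm's. The strip, 30 mm high, runs along the arm; it is screwed out differently every time: its true face is within 10 mm either side along the arm's y (not reported). Same 30 N limit as the fence.
- stop_tip (a point): Free end of the stop arm, in its bare face, 150 mm from the pivot, 15 mm above the plate's top. A square held flat on the fence strip and slid to the plate's +y meets the stop near here first, swings it back clockwise with about 1 to 2 N, and comes to a rigid halt when flush, as the strip then bears across from the pivot.
- head_a: Grey cast engine head, 130 x 85 x 62 mm, origin under its centre; leave alone.
- head_b: Second grey cast engine head, 130 x 85 x 62 mm, origin under its centre; leave alone.
- oil_can: White can with a blue band, 56 mm across, 110 mm tall, origin under its centre; leave alone.
- collet: Steel tool holder standing on its flange, 60 mm across, 75 mm tall, origin under its centre; leave alone.
Things that resemble listed ones, but are neither listed nor needed, are in the scene too. What is shaped like the square but green or turquoise is not meant.

How it is judged:
By the outcome, as a careful person would: the job done as asked, in the order asked, and still so for the second after the job is handed in, with the robot touching nothing.
It also fails if it takes over 72 s, if anything falls off the work surface, if the arm or the gripper's body presses on something with over 40 N, if the wrist force passes 120 N, or if a joint passes its speed limit or range.

## Robot

A 6-joint arm with a two-finger parallel gripper is mounted at the origin on the work surface. World frame = base frame: x ahead of the robot, y to its left, z up, the work surface at z = 0. Lengths are in mm, angles in rad, forces in N, time in s.
With the tool pointing down it reaches from about 300 to 775 mm from the base axis. Payload 14.6 kg.
Tool frame: the origin (TCP) lies at the very end of the fingers, on their centre line; the grasp point (between the pads) lies 19 mm behind it; z points along the fingers, y is the line along which they close (so a half turn about z gives the same grasp; the last joint's range is limited). The gripper opens to 94 mm and grips with 3 to 60 N. Pads are 16 mm wide; open, the fingers measure 119 mm over their backs; the gripper's body (75 mm by 177 mm) begins 78 mm behind the grasp point.
Start: joints at [-1.398, 0.3, 1.521, -0, 1.321, -0.067], TCP at [130.623, -534.254, 205.446] pointing down, gripper open.
Joint ranges: [-3.03, 3.03], [-0.79, 2.21], [0.23, 2.52], [-1.04, 4.18], [0, 3.07], [-2.55, 2.55]. Speed limits (rad/s): [2.22, 2.22, 2.57, 3.14, 3.14, 3.14].

## Interface

Orientations are given as [roll, pitch, yaw] about the fixed x, y, z axes, in that order (R = Rz(yaw) Ry(pitch) Rx(roll)).
In Python, from cell import manip, camera, get_calibration gives the robot as it stands. The module is installed in compiled form; this text tells all that it offers.
- The arm moves only by the tool jog_arm, never from a script. Its argument "plan" is one flat list of numbers, 6 for each row, row after row: the shift along the world's x, y, z in m, then the turn, a rotation vector about the world's x, y, z in degrees. A call has 1 to 20 rows; each row is the pose to reach, as a shift and turn from the pose commanded when the call began; what a row does not reach only later rows make up. A row lasts 1/10 s, in which the tool goes at most 50 mm and 8.59 degrees, less where a joint would pass 70% of its speed; a pose out of reach is approached as far as the arm can. A call with a gripper value outside its range is refused whole. "claw" is the finger opening in m, from 0 to 0.094, set as the call begins (left out, the last holds). The fingers move at their own pace and stop on an object; "force" is the grip in N (left out, the last holds). Time passes only in rows, so rows that repeat a pose let the fingers close. It gives the time, the measured TCP pose, the force, the opening and the grip force at its end, in the units of the state.
- manip.read_state(): the state, without advancing time (a new reading comes with each control period).
- camera(name): name is "side" or "top"; returns (picture, depth): 480x640x3 uint8, red, green, blue; 480x640 float32, mm along the optical axis (not along the pixel's ray), 0 where there is no reading.
- get_calibration(name): a dict with "fx", "fy", "cx", "cy" (pixels), "k1" (the pictures are not rectified: a ray, as slopes to the right and down, at radius r is drawn at 1 + k1 r^2 times it, then the intrinsics apply), "origin" and "attitude" of the camera in the world. Camera axes: x right, y down, z forward; pixel columns grow to the right and rows downward; lengths in mm; the calibration is good to about 2 mm. A picture is of the moment at which its call begins. get_calibration takes no time and is no camera call.
- manip.sign_off(): hands the job in; it is judged then, once.
The state is a dict: "clock": time; "joints": joint angles; "qd": joint speeds; "effort": joint torques, N m; "eef_pos": TCP position; "eef_rot": TCP orientation; "wrist_force": force on the tool from outside, world axes, zero at the start; "moment": the same for the moment, N m; "finger_gap": finger opening in mm; "finger_force": force on a finger pad.
Only numpy, scipy, OpenCV 4.12 (cv2) and the standard library are available. Lean on these libraries where they do the work, as an engineer would, in place of code of your own. Each camera call takes 0.05 s, during which the arm holds its last target. There are 200 camera calls.

## Working session

There is one attempt and no reset: what is moved stays moved. The work goes in short steps, Python scripts to look and compute and a tool call to move; the robot and the scene stay as the last step left them, time stands still between calls to the robot, and variables do not carry over. Pictures are saved under pics/ and viewed, at most 10 in all, crops included, and the job is handed in when it is done.

Besides the shell and the picture viewer there is one more tool, called after "Call:" as name(argument=value, ...), one argument or row to a line, values as JSON. jog_arm: Moves the arm, as the interface text tells. Its arguments: {"type":"object","properties":{"plan":{"type":"array"},"claw":{"type":"number"},"force":{"type":"number"}},"required":["plan"]}

```bash
mkdir -p pics; python3 - <<'E'
from cell import manip,camera,get_calibration
import cv2,numpy as np
for n in("top","side"):
    p,d=camera(n); cv2.imwrite(f"pics/{n}0.png",p[:,:,::-1]); np.savez(f"{n}0.npz",p=p,d=d)
    print(n,get_calibration(n))
print(manip.read_state())
E
```

```text
top {'fx': 480.8122341128128, 'fy': 480.8122341128128, 'cx': 321.9119216191969, 'cy': 239.40485355824117, 'k1': -0.07694810179619331, 'origin': array([3.16333912e+02, 9.91457626e-01, 1.47021323e+03]), 'attitude': array([-3.00213856,  0.01011407, -1.59704401])}
side {'fx': 574.6065073859322, 'fy': 574.6065073859322, 'cx': 312.28393129266897, 'cy': 255.33850355723848, 'k1': -0.03679462323180153, 'origin': array([ 416.4706198 , 1096.06292743, 1233.73005355]), 'attitude': array([-2.40032796e+00, -7.08848971e-04, -3.02531023e+00])}
{'clock': 0.1, 'joints': array([-1.39759426e+00,  3.00380370e-01,  1.52151766e+00, -2.28402303e-05,
        1.32072249e+00, -6.65955353e-02]), 'qd': array([-1.33214420e-03, -4.71143107e-04, -2.23283048e-03, -6.78691205e-05,
       -6.26776138e-04,  1.42728319e-03]), 'effort': array([-1.58883204e-04, -5.32648695e+01, -3.53288162e+01,  7.08965259e-02,
        2.35083851e-02, -3.63315735e-05]), 'eef_pos': array([ 130.58030941, -534.02546023,  204.96293404]), 'eef_rot': array([-3.14056559e+00, -4.63257596e-05,  2.39803246e-01]), 'wrist_force': array([0.51442647, 0.10266113, 0.32243241]), 'moment': array([-0.04323464, -0.01812405, -0.02861147]), 'finger_force': 0.0, 'finger_gap': 94.22428377608522}
```

View pics/top0.png

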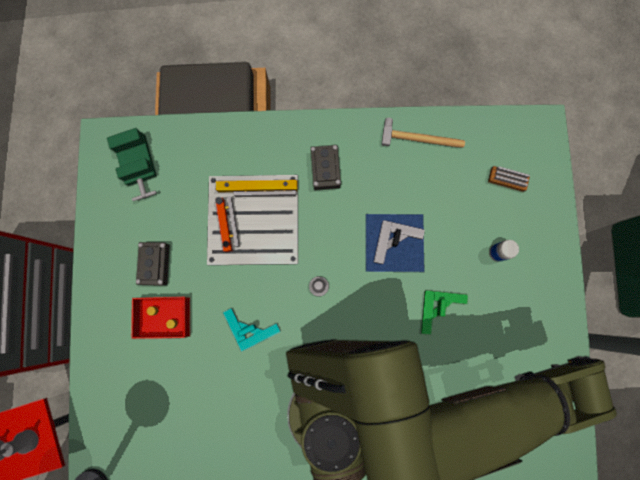

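View pics/side0.png

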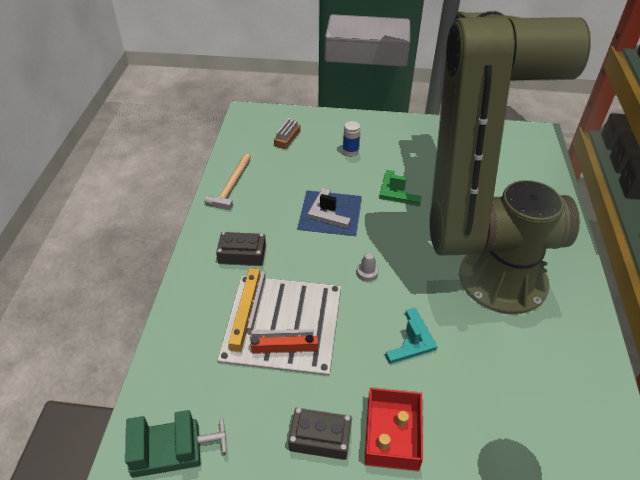

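The top view shows the steel square on the blue pad (395,242), with its outer corner at upper left near (383,222). The look-alikes are green (440,310) and turquoise (250,330). The steel-grey one with the black grip on the blue pad fits the description. The plate is at (253,220), with the yellow fence at (257,185) and the orange stop at (223,225).

```bash
cat > h.py <<'E'
import cv2,numpy as np
from scipy.spatial.transform import Rotation as R
from cell import manip,camera,get_calibration
def cast(n,px,z):
    c=get_calibration(n); K=np.array([[c['fx'],0,c['cx']],[0,c['fy'],c['cy']],[0,0,1]])
    u=cv2.undistortPoints(np.float64(px).reshape(-1,1,2),K,np.array([c['k1'],0,0,0])).reshape(-1,2)
    d=R.from_euler('xyz',c['attitude']).apply(np.c_[u,np.ones(len(u))])
    return (c['origin']+d*((z-c['origin'][2])/d[:,2])[:,None])[:,:2]
def blob(m,box):
    x0,y0,x1,y1=box; k=np.zeros(m.shape,np.uint8); k[y0:y1,x0:x1]=m[y0:y1,x0:x1]
    cs,_=cv2.findContours(k,cv2.RETR_EXTERNAL,cv2.CHAIN_APPROX_NONE)
    return max(cs,key=cv2.contourArea).reshape(-1,2)
def rect(n,c,z):
    w=cast(n,c,z); r=cv2.minAreaRect(np.float32(w)); a=(r[2]+45)%90-45
    return np.round(r[0],1),np.round(r[1],1),round(a,2)
E
python3 - <<'E'
from h import *
for n,B in(("top",dict(pad=(355,205,435,280),fx=(200,170,305,270))),("side",dict(pad=(290,185,370,240),fx=(215,265,350,375)))):
    p=np.load(n+"0.npz")['p']; hsv=cv2.cvtColor(p,cv2.COLOR_RGB2HSV); H,S,V=cv2.split(hsv)
    blue=((H>100)&(H<130)&(S>90)).astype(np.uint8)
    steel=((S<60)&(V>110)).astype(np.uint8)
    white=((S<60)&(V>90)).astype(np.uint8)
    org=((H<12)&(S>150)&(V>100)).astype(np.uint8); yel=((H>18)&(H<30)&(S>150)&(V>90)).astype(np.uint8)
    print(n,"pad",rect(n,blob(blue,B['pad']),4),"square",rect(n,blob(steel,B['pad']),22))
    print(" plate",rect(n,blob(white|org|yel,B['fx']),12),"stop",rect(n,blob(org,B['fx']),50),"fence",rect(n,blob(yel,B['fx']),48))
    if n=="top":
        a=cv2.resize(p[170:270,200:310],None,fx=4,fy=4,interpolation=2); b=cv2.resize(p[205:280,360:430],None,fx=5,fy=5,interpolation=2)
        o=np.zeros((400,800,3),np.uint8);o[:,:440]=a;o[:375,445:795]=b; cv2.imwrite("pics/crop0.png",o[:,:,::-1])
E
```

```text
top pad (array([ 507. , -212.7]), array([175.7, 177.4]), -2.21) square (array([ 507.8, -187.4]), array([196.4, 227.3]), -1.64)
 plate (array([585. , 227.6]), array([327.3, 298.9]), -1.2) stop (array([577.4, 308.8]), array([122. ,  24.4]), 9.15) fence (array([688.9, 205.5]), array([248.2,  32.4]), -0.27)
side pad (array([ 513.5, -211. ]), array([177.6, 176.9]), -2.08) square (array([ 510.6, -197.2]), array([254.6, 242.3]), 6.73)
 plate (array([605.9, 207.7]), array([380.7, 353.6]), 6.71) stop (array([575.7, 318.9]), array([162.5,  43.1]), 9.08) fence (array([694.5, 218.4]), array([265.9,  33. ]), -0.65)
```

View pics/crop0.png

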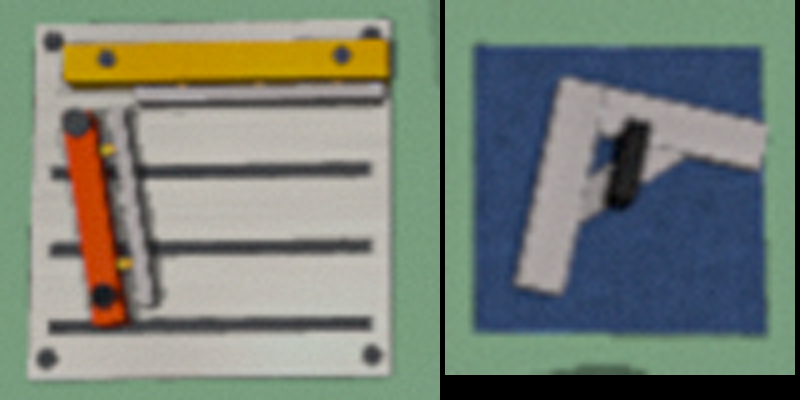

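The enlarged crop confirms the steel square with the black grip: outer corner at about crop (562,80), turned about -11° from world axes. In front of the fence is its strip (crop 135–385, 95). The stop leans in at about 9°, with its strip beside it. The bench green leaked into the masks, so I'm refining.

```bash
python3 - <<'E'
from h import *
for n,B in(("top",dict(pad=(355,205,435,280),fx=(200,170,305,270))),("side",dict(pad=(290,185,370,240),fx=(215,265,350,375)))):
    p=np.load(n+"0.npz")['p']; H,S,V=cv2.split(cv2.cvtColor(p,cv2.COLOR_RGB2HSV))
    r,g,b=[p[:,:,i].astype(int) for i in range(3)]
    gr=((g-r)>12)
    bl=(b-r>25)
    u=lambda m:m.astype(np.uint8)
    sq=blob(u(~gr&~bl&(V>95)),B['pad']); pl=blob(u(~gr),B['fx'])
    print(n,"square",rect(n,sq,22),"plate",rect(n,pl,12))
    grip=blob(u((V<60)&~bl),B['pad']); print(" grip",rect(n,grip,66),len(grip))
    if n=="top":
        # outer faces of the square by line fits in world
        w=cast(n,sq,22); 
        for yaw in(-10.5,):
            a=np.radians(yaw); q=w@np.array([[np.cos(a),-np.sin(a)],[np.sin(a),np.cos(a)]])
            for ax in(0,1):
                # outermost per bin along the other axis
                o=1-ax; bins=np.round(q[:,o]/4); e=np.array([q[bins==k][np.argmax(q[bins==k][:,ax])] for k in np.unique(bins)])
                med=np.median(np.sort(e[:,ax])[-20:]); e=e[abs(e[:,ax]-med)<7]; e=e[(e[:,o]>e[:,o].min()+8)&(e[:,o]<e[:,o].max()-8)]
                f=np.polyfit(e[:,o],e[:,ax],1); print(" face",ax,"yaw",yaw+np.degrees(np.arctan(f[0]))*(-1 if ax==0 else 1),"res",np.std(e[:,ax]-np.polyval(f,e[:,o])),"at mid",np.polyval(f,e[:,o].mean()),len(e))
    c=get_calibration(n); d=np.load(n+"0.npz")['d']
    if n=="top":
        # strip: per column brightness profile along the rows under the fence; and along y of the stop
        for col in(240,255,270,285): print(col,V[186:200,col], d[186:200,col].round(0).astype(int))
        print("z at strip", cast(n,[(240,195),(285,195)],42))
E
```

```text
top square (array([ 496. , -222.9]), array([132.2, 132.6]), -14.76) plate (array([591.1, 224.8]), array([278.8, 279.8]), -1.05)
 grip (array([ 512.7, -208.3]), array([17.4, 52.7]), -12.03) 40
 face 0 yaw -14.65997312287738 res 0.9456529467784405 at mid 593.274967496082 28
 face 1 yaw -14.665275198262922 res 0.8924835958059489 at mid -65.53012024258459 28
240 [193 195 193 176 106  90 148 169 161  92  76 138 178 190] [1465 1466 1460 1461 1475 1480 1459 1467 1462 1464 1484 1491 1493 1498]
255 [194 194 188 144  89  97 152 163 135  75  88 159 183 188] [1459 1459 1461 1458 1477 1486 1468 1466 1467 1472 1489 1492 1499 1496]
270 [194 197 185 120  85 111 156 157 119  73  95 160 183 188] [1465 1463 1465 1464 1475 1464 1457 1470 1462 1479 1493 1495 1487 1495]
285 [159 197 181 111 108 144 163 154  95  72 120 166 185 187] [1454 1462 1455 1463 1477 1462 1466 1467 1465 1479 1489 1490 1490 1496]
z at strip [[660.91567387 256.60928528]
 [656.72352625 118.94445474]]
side square (array([ 499.8, -222.6]), array([130.2, 134.1]), -14.86) plate (array([596.6, 211.7]), array([317.3, 280.6]), -1.1)
 grip (array([ 519.3, -187.8]), array([45.5, 71.4]), 6.14) 52
```

Call:
jog_arm(
  plan=[0.13, 0.108, 0, 0, 0, -9, 0.26, 0.216, 0, 0, 0, -18, 0.388, 0.3235, -0.03, 0, 0, -28.4, 0.388, 0.3235, -0.06, 0, 0, -28.4, 0.388, 0.3235, -0.09, 0, 0, -28.4, 0.388, 0.3235, -0.09, 0, 0, -28.4, 0.388, 0.3235, -0.09, 0, 0, -28.4, 0.388, 0.3235, -0.09, 0, 0, -28.4, 0.388, 0.3235, -0.09, 0, 0, -28.4, 0.388, 0.3235, -0.09, 0, 0, -28.4, 0.388, 0.3235, -0.09, 0, 0, -28.4, 0.388, 0.3235, -0.09, 0, 0, -28.4, 0.388, 0.3235, -0.09, 0, 0, -28.4, 0.388, 0.3235, -0.09, 0, 0, -28.4, 0.388, 0.3235, -0.09, 0, 0, -28.4, 0.388, 0.3235, -0.09, 0, 0, -28.4],
  claw=0.06,
  force=30,
)

```text
clock: 1.7
eef_pos: [518.2, -211.5, 115.8]
eef_rot: [3.141, -0.0, -0.257]
wrist_force: [-0.0, 0.7, -0.6]
finger_gap: 60.1
finger_force: 0.0
```

Call:
jog_arm(
  plan=[0, 0, -0.03, 0, 0, 0, 0, 0, -0.055, 0, 0, 0, 0, 0, -0.07, 0, 0, 0, 0, 0, -0.08, 0, 0, 0, 0, 0, -0.086, 0, 0, 0, 0, 0, -0.086, 0, 0, 0, 0, 0, -0.086, 0, 0, 0],
)

```text
clock: 2.4
eef_pos: [519.0, -211.0, 30.2]
eef_rot: [3.141, -0.001, -0.256]
wrist_force: [1.3, -0.4, 0.8]
finger_gap: 60.1
finger_force: 0.0
```

Call:
jog_arm(
  plan=[0, 0, 0, 0, 0, 0, 0, 0, 0, 0, 0, 0, 0, 0, 0, 0, 0, 0, 0, 0, 0, 0, 0, 0, 0, 0, 0, 0, 0, 0, 0, 0, 0, 0, 0, 0, 0, 0, 0, 0, 0, 0, 0, 0, 0, 0, 0, 0],
  claw=0.0,
  force=45,
)

```text
clock: 3.2
eef_pos: [518.6, -210.9, 29.5]
eef_rot: [3.141, -0.0, -0.256]
wrist_force: [-0.6, -1.5, 0.5]
finger_gap: 15.9
finger_force: 45.0
```

Call:
jog_arm(
  plan=[0, 0, 0.02, 0, 0, 0, 0, 0, 0.05, 0, 0, 0, 0, 0, 0.085, 0, 0, 0, 0.005, 0.03, 0.1, 0, 0, 1, 0.012, 0.07, 0.1, 0, 0, 3, 0.02, 0.115, 0.1, 0, 0, 5, 0.028, 0.16, 0.1, 0, 0, 7, 0.036, 0.205, 0.1, 0, 0, 9, 0.044, 0.25, 0.1, 0, 0, 11, 0.051, 0.295, 0.1, 0, 0, 12, 0.058, 0.335, 0.1, 0, 0, 13.7, 0.063, 0.365, 0.1, 0, 0, 13.7, 0.066, 0.382, 0.1, 0, 0, 13.7, 0.0675, 0.388, 0.1, 0, 0, 13.7, 0.0675, 0.388, 0.1, 0, 0, 13.7, 0.0675, 0.388, 0.1, 0, 0, 13.7, 0.0675, 0.388, 0.1, 0, 0, 13.7],
)

```text
clock: 4.9
eef_pos: [586.2, 176.0, 129.5]
eef_rot: [3.141, 0.0, -0.018]
wrist_force: [-0.0, 0.2, -4.7]
finger_gap: 15.9
finger_force: 45.0
```

```bash
python3 - <<'E'
from h import *
s=manip.read_state();print({k:np.round(s[k],3) for k in('clock','eef_pos','eef_rot','wrist_force','moment','finger_gap')})
o=[]
for n in("top","side"):
    p,d=camera(n); np.savez(n+"1.npz",p=p,d=d)
    b=(190,160,350,290) if n=="top" else (200,190,400,380)
    o.append(cv2.resize(p[b[1]:b[3],b[0]:b[2]],(400,int(400*(b[3]-b[1])/(b[2]-b[0])))))
h=max(x.shape[0] for x in o); o=[cv2.copyMakeBorder(x,0,h-x.shape[0],0,0,0) for x in o]
cv2.imwrite("pics/c1.png",np.hstack(o)[:,:,::-1])
E
```

```text
{'clock': np.float64(4.9), 'eef_pos': array([586.174, 175.997, 129.494]), 'eef_rot': array([ 3.141,  0.   , -0.018]), 'wrist_force': array([-0.017,  0.223, -4.71 ]), 'moment': array([ 0.026, -0.007, -0.023]), 'finger_gap': np.float64(15.931)}
```

View pics/c1.png

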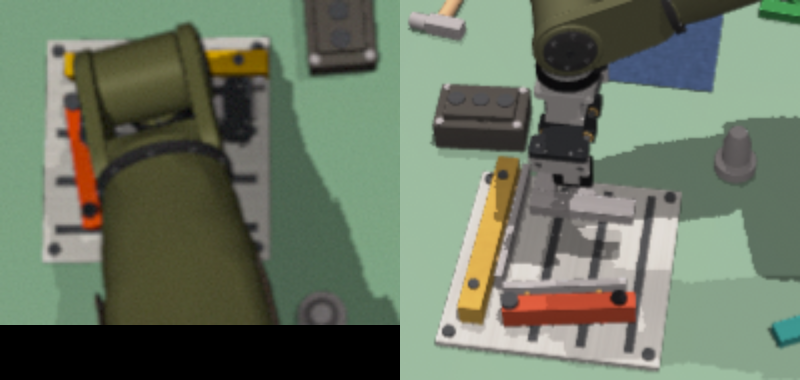

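The picture shows the square held level and aligned above the plate, clear of the fence and the stop. I'm lowering it to just above the plate.

Call:
jog_arm(
  plan=[0, 0, -0.03, 0, 0, 0, 0, 0, -0.055, 0, 0, 0, 0, 0, -0.075, 0, 0, 0, 0, 0, -0.083, 0, 0, 0, 0, 0, -0.088, 0, 0, 0, 0, 0, -0.088, 0, 0, 0, 0, 0, -0.088, 0, 0, 0],
)

```text
clock: 5.7
eef_pos: [586.7, 177.3, 42.5]
eef_rot: [-3.141, -0.001, -0.017]
wrist_force: [-0.5, -0.2, -3.7]
finger_gap: 15.9
finger_force: 45.0
```

Call:
jog_arm(
  plan=[0.005, 0, 0, 0, 0, 0, 0.01, 0, 0, 0, 0, 0, 0.012, 0, 0, 0, 0, 0, 0.014, 0, 0, 0, 0, 0, 0.014, 0, 0, 0, 0, 0, 0.014, 0, 0, 0, 0, 0],
)

```text
clock: 6.3
eef_pos: [600.1, 177.2, 41.4]
eef_rot: [3.142, 0.0, -0.017]
wrist_force: [0.9, -0.3, -4.4]
finger_gap: 15.7
finger_force: 45.0
```

```bash
cat > st.py <<'E'
from cell import manip
import numpy as np
S=[manip.read_state() for _ in range(4)]
s=S[-1];print({k:np.round(np.mean([t[k] for t in S],0),4) for k in('clock','eef_pos','eef_rot','wrist_force','moment','finger_gap')})
E
python3 st.py
```

```text
{'clock': np.float64(6.3), 'eef_pos': array([600.052 , 177.2485,  41.3829]), 'eef_rot': array([ 3.1416e+00,  2.0000e-04, -1.6800e-02]), 'wrist_force': array([ 0.9256, -0.2916, -4.4452]), 'moment': array([ 0.0066,  0.0575, -0.009 ]), 'finger_gap': np.float64(15.7253)}
```

Call:
jog_arm(
  plan=[0.001, 0, 0, 0, 0, 0, 0.002, 0, 0, 0, 0, 0, 0.003, 0, 0, 0, 0, 0, 0.004, 0, 0, 0, 0, 0, 0.005, 0, 0, 0, 0, 0, 0.005, 0, 0, 0, 0, 0],
)

```text
clock: 6.9
eef_pos: [605.2, 177.2, 41.4]
eef_rot: [-3.142, 0.0, -0.017]
wrist_force: [-1.2, -0.2, -4.6]
finger_gap: 15.8
finger_force: 45.0
```

Call:
jog_arm(
  plan=[0.001, 0, 0, 0, 0, 0, 0.0015, 0, 0, 0, 0, 0, 0.002, 0, 0, 0, 0, 0, 0.002, 0, 0, 0, 0, 0],
)

```text
clock: 7.3
eef_pos: [607.2, 177.2, 41.5]
eef_rot: [-3.142, -0.0, -0.017]
wrist_force: [-0.1, -0.8, -4.3]
finger_gap: 15.5
finger_force: 45.0
```

Call:
jog_arm(
  plan=[0.0005, 0, 0, 0, 0, 0, 0.001, 0, 0, 0, 0, 0, 0.0015, 0, 0, 0, 0, 0, 0.0015, 0, 0, 0, 0, 0],
)

```text
clock: 7.7
eef_pos: [608.7, 177.2, 41.4]
eef_rot: [-3.142, -0.0, -0.017]
wrist_force: [1.3, -0.1, -4.9]
finger_gap: 15.6
finger_force: 45.0
```

Call:
jog_arm(
  plan=[0.0005, 0, 0, 0, 0, 0, 0.001, 0, 0, 0, 0, 0, 0.001, 0, 0, 0, 0, 0],
)

```text
clock: 8.0
eef_pos: [609.7, 177.2, 41.5]
eef_rot: [-3.142, -0.0, -0.017]
wrist_force: [0.7, -0.3, -4.1]
finger_gap: 16.0
finger_force: 45.0
```

Call:
jog_arm(
  plan=[0.0005, 0, 0, 0, 0, 0, 0.001, 0, 0, 0, 0, 0, 0.001, 0, 0, 0, 0, 0],
)

```text
clock: 8.3
eef_pos: [610.7, 177.3, 41.4]
eef_rot: [-3.142, -0.0, -0.017]
wrist_force: [0.4, -0.6, -4.2]
finger_gap: 15.4
finger_force: 45.0
```

```bash
python3 st.py
```

```text
{'clock': np.float64(8.3), 'eef_pos': array([610.6757, 177.2632,  41.4483]), 'eef_rot': array([-3.1416e+00, -1.0000e-04, -1.6800e-02]), 'wrist_force': array([ 0.3936, -0.6434, -4.2491]), 'moment': array([-0.0119,  0.0082, -0.0093]), 'finger_gap': np.float64(15.4483)}
```

Call:
jog_arm(
  plan=[0.0005, 0, 0, 0, 0, 0, 0.001, 0, 0, 0, 0, 0, 0.001, 0, 0, 0, 0, 0],
)

```text
clock: 8.6
eef_pos: [611.7, 177.3, 41.4]
eef_rot: [-3.142, -0.0, -0.017]
wrist_force: [0.7, 1.1, -3.7]
finger_gap: 16.1
finger_force: 45.0
```

Call:
jog_arm(
  plan=[0.0005, 0, 0, 0, 0, 0, 0.001, 0, 0, 0, 0, 0, 0.001, 0, 0, 0, 0, 0],
)

```text
clock: 8.9
eef_pos: [612.7, 177.2, 41.4]
eef_rot: [3.142, 0.0, -0.017]
wrist_force: [0.2, -0.1, -4.3]
finger_gap: 16.0
finger_force: 45.0
```

```bash
python3 st.py
```

```text
{'clock': np.float64(8.9), 'eef_pos': array([612.6616, 177.242 ,  41.4304]), 'eef_rot': array([ 3.1416,  0.    , -0.0167]), 'wrist_force': array([ 0.1885, -0.1042, -4.2894]), 'moment': array([ 0.0119,  0.0368, -0.002 ]), 'finger_gap': np.float64(15.9769)}
```

Call:
jog_arm(
  plan=[0.0005, 0, 0, 0, 0, 0, 0.001, 0, 0, 0, 0, 0, 0.001, 0, 0, 0, 0, 0],
)

```text
clock: 9.2
eef_pos: [613.7, 177.2, 41.4]
eef_rot: [-3.142, -0.0, -0.017]
wrist_force: [-0.3, 0.3, -4.1]
finger_gap: 15.8
finger_force: 45.0
```

Call:
jog_arm(
  plan=[0.0005, 0, 0, 0, 0, 0, 0.001, 0, 0, 0, 0, 0, 0.001, 0, 0, 0, 0, 0],
)

```text
clock: 9.5
eef_pos: [614.7, 177.2, 41.5]
eef_rot: [-3.142, -0.0, -0.017]
wrist_force: [0.1, 0.3, -3.7]
finger_gap: 15.7
finger_force: 45.0
```

```bash
python3 st.py
```

```text
{'clock': np.float64(9.5), 'eef_pos': array([614.6873, 177.2279,  41.4605]), 'eef_rot': array([-3.1416e+00, -1.0000e-04, -1.6800e-02]), 'wrist_force': array([ 0.0728,  0.2521, -3.6762]), 'moment': array([ 0.0318, -0.0023, -0.0242]), 'finger_gap': np.float64(15.7281)}
```

Call:
jog_arm(
  plan=[0.0005, 0, 0, 0, 0, 0, 0.001, 0, 0, 0, 0, 0, 0.001, 0, 0, 0, 0, 0],
)

```text
clock: 9.8
eef_pos: [615.1, 177.2, 41.5]
eef_rot: [3.141, 0.002, -0.017]
wrist_force: [-4.9, -1.0, -0.4]
finger_gap: 15.7
finger_force: 45.0
```

```bash
python3 st.py;python3 - <<'E'
from h import *
p,d=camera("side"); np.savez("side2.npz",p=p,d=d)
cv2.imwrite("pics/c2.png",cv2.resize(p[240:370,210:350],None,fx=4.5,fy=4.5,interpolation=2)[:,:,::-1])
E
```

```text
{'clock': np.float64(9.8), 'eef_pos': array([615.0693, 177.246 ,  41.4707]), 'eef_rot': array([ 3.1413e+00,  1.6000e-03, -1.6600e-02]), 'wrist_force': array([-4.927 , -1.0301, -0.369 ]), 'moment': array([-0.1095,  1.0772,  0.034 ]), 'finger_gap': np.float64(15.7444)}
```

View pics/c2.png

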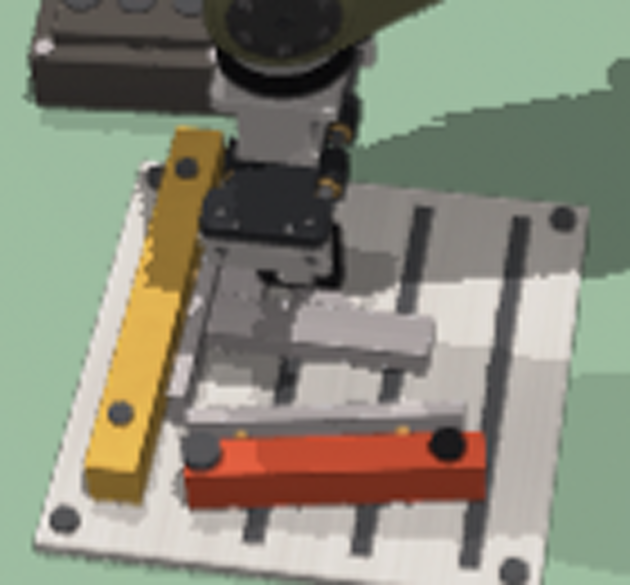

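The side view shows the square's face against the fence strip, with the stop ahead of it and untouched. The force shows contact, about 5 N. I'm sliding toward the stop while following the fence.

Call:
jog_arm(
  plan=[0.0, 0.002, 0, 0, 0, 0, 0.0001, 0.005, 0, 0, 0, 0, 0.0001, 0.008, 0, 0, 0, 0, 0.0002, 0.012, 0, 0, 0, 0, 0.0003, 0.016, 0, 0, 0, 0, 0.0003, 0.018, 0, 0, 0, 0, 0.0003, 0.018, 0, 0, 0, 0],
)

```text
clock: 10.55
eef_pos: [615.4, 195.6, 41.0]
eef_rot: [3.141, 0.001, -0.016]
wrist_force: [-5.0, 0.6, -5.8]
finger_gap: 16.0
finger_force: 45.0
```

```bash
python3 st.py
```

```text
{'clock': np.float64(10.55), 'eef_pos': array([615.3959, 195.5763,  41.0408]), 'eef_rot': array([ 3.1414e+00,  1.4000e-03, -1.6400e-02]), 'wrist_force': array([-4.9951,  0.5835, -5.847 ]), 'moment': array([-0.0635,  1.0301,  0.0536]), 'finger_gap': np.float64(16.0473)}
```

Call:
jog_arm(
  plan=[0.0, 0.003, 0, 0, 0, 0, 0.0001, 0.007, 0, 0, 0, 0, 0.0002, 0.011, 0, 0, 0, 0, 0.0003, 0.015, 0, 0, 0, 0, 0.0003, 0.018, 0, 0, 0, 0, 0.0003, 0.018, 0, 0, 0, 0, 0.0003, 0.018, 0, 0, 0, 0],
)

```text
clock: 11.25
eef_pos: [615.7, 213.4, 41.0]
eef_rot: [3.142, 0.001, -0.017]
wrist_force: [-5.2, 0.2, -4.3]
finger_gap: 16.0
finger_force: 45.0
```

Call:
jog_arm(
  plan=[0.0, 0.001, 0, 0, 0, 0, 0.0, 0.002, 0, 0, 0, 0, 0.0001, 0.004, 0, 0, 0, 0, 0.0001, 0.006, 0, 0, 0, 0, 0.0001, 0.008, 0, 0, 0, 0, 0.0001, 0.008, 0, 0, 0, 0],
)

```text
clock: 11.85
eef_pos: [615.8, 221.0, 41.0]
eef_rot: [3.141, 0.002, -0.017]
wrist_force: [-4.9, -2.2, -4.3]
finger_gap: 15.8
finger_force: 45.0
```

```bash
python3 st.py
```

```text
{'clock': np.float64(11.85), 'eef_pos': array([615.7946, 221.0439,  40.9951]), 'eef_rot': array([ 3.1408e+00,  1.6000e-03, -1.6700e-02]), 'wrist_force': array([-4.9068, -2.2013, -4.346 ]), 'moment': array([-0.6014,  1.1531, -0.0104]), 'finger_gap': np.float64(15.8189)}
```

Call:
jog_arm(
  plan=[0.0, 0.001, 0, 0, 0, 0, 0.0, 0.002, 0, 0, 0, 0, 0.0, 0.003, 0, 0, 0, 0, 0.0001, 0.004, 0, 0, 0, 0, 0.0001, 0.005, 0, 0, 0, 0, 0.0001, 0.005, 0, 0, 0, 0],
)

```text
clock: 12.45
eef_pos: [615.9, 225.9, 41.0]
eef_rot: [3.141, 0.002, -0.017]
wrist_force: [-5.7, -3.1, -4.6]
finger_gap: 15.5
finger_force: 45.0
```

Call:
jog_arm(
  plan=[0.0, 0.001, 0, 0, 0, 0, 0.0, 0.002, 0, 0, 0, 0, 0.0, 0.003, 0, 0, 0, 0, 0.0001, 0.004, 0, 0, 0, 0, 0.0001, 0.004, 0, 0, 0, 0],
)

```text
clock: 12.95
eef_pos: [615.9, 229.8, 41.0]
eef_rot: [3.141, 0.002, -0.017]
wrist_force: [-6.0, -4.0, -3.9]
finger_gap: 15.6
finger_force: 45.0
```

```bash
python3 st.py;python3 - <<'E'
from h import *
p,d=camera("side"); np.savez("side3.npz",p=p,d=d)
cv2.imwrite("pics/c3.png",cv2.resize(p[265:365,225:345],None,fx=5,fy=5,interpolation=2)[:,:,::-1])
E
```

```text
{'clock': np.float64(12.95), 'eef_pos': array([615.9449, 229.8475,  40.9845]), 'eef_rot': array([ 3.1406e+00,  1.8000e-03, -1.6800e-02]), 'wrist_force': array([-5.9869, -3.9647, -3.9237]), 'moment': array([-0.8804,  1.221 ,  0.0288]), 'finger_gap': np.float64(15.6494)}
```

View pics/c3.png

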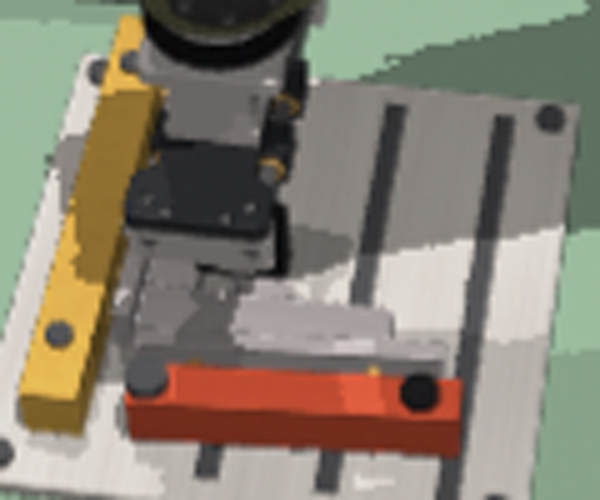

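The square is sliding and the stop is swinging back, with its strip touching near the free end. I'm continuing and tracking the stop's angle by colour.

Call:
jog_arm(
  plan=[0.0, 0.001, 0, 0, 0, 0, 0.0, 0.002, 0, 0, 0, 0, 0.0, 0.003, 0, 0, 0, 0, 0.0001, 0.004, 0, 0, 0, 0, 0.0001, 0.004, 0, 0, 0, 0],
)

```text
clock: 13.5
eef_pos: [616.0, 233.8, 41.0]
eef_rot: [3.141, 0.002, -0.017]
wrist_force: [-6.3, -4.1, -4.2]
finger_gap: 16.0
finger_force: 45.0
```

```bash
python3 st.py;cat > ang.py <<'E'
from h import *
def a(n,p):
    H,S,V=cv2.split(cv2.cvtColor(p,cv2.COLOR_RGB2HSV)); m=((H<12)&(S>150)&(V>60)).astype(np.uint8)
    m|=((H>174)&(S>150)&(V>60)).astype(np.uint8)
    return rect(n,blob(m,(215,265,350,375)),50)
if __name__=="__main__":
    for f in("side0","side2","side3"): print(f,a("side",np.load(f+".npz")['p']))
    print(a("side",camera("side")[0]))
E
python3 ang.py
```

```text
{'clock': np.float64(13.5), 'eef_pos': array([616.0137, 233.8316,  40.9546]), 'eef_rot': array([ 3.1406e+00,  1.9000e-03, -1.6800e-02]), 'wrist_force': array([-6.3316, -4.0962, -4.1762]), 'moment': array([-0.8861,  1.2584,  0.0299]), 'finger_gap': np.float64(16.0476)}
side0 (array([575.7, 319.4]), array([162.5,  44.1]), 8.96)
side2 (array([575.7, 319.7]), array([162.4,  44.1]), 8.7)
side3 (array([577.3, 326.7]), array([163. ,  43.4]), 3.6)
(array([577.2, 329.2]), array([164.2,  43.1]), 0.72)
```

Call:
jog_arm(
  plan=[0.0, 0.0005, 0, 0, 0, 0, 0.0, 0.001, 0, 0, 0, 0, 0.0, 0.0015, 0, 0, 0, 0, 0.0, 0.0015, 0, 0, 0, 0],
)

```text
clock: 13.95
eef_pos: [616.0, 235.3, 40.9]
eef_rot: [3.14, 0.002, -0.017]
wrist_force: [-5.3, -3.8, -4.7]
finger_gap: 16.0
finger_force: 45.0
```

Call:
jog_arm(
  plan=[0.0, 0.0005, 0, 0, 0, 0, 0.0, 0.001, 0, 0, 0, 0, 0.0, 0.001, 0, 0, 0, 0],
)

```text
clock: 14.25
eef_pos: [616.1, 236.3, 41.0]
eef_rot: [3.141, 0.002, -0.017]
wrist_force: [-5.3, -3.0, -4.0]
finger_gap: 15.9
finger_force: 45.0
```

```bash
python3 st.py; python3 -c "
from ang import *
print(a('side',camera('side')[0]))"
```

```text
{'clock': np.float64(14.25), 'eef_pos': array([616.0652, 236.2675,  40.9784]), 'eef_rot': array([ 3.1405e+00,  1.8000e-03, -1.6800e-02]), 'wrist_force': array([-5.2718, -3.0138, -3.9664]), 'moment': array([-0.8669,  1.1645, -0.0033]), 'finger_gap': np.float64(15.9378)}
(array([577.4, 330.7]), array([ 43.2, 163.8]), -0.61)
```

Call:
jog_arm(
  plan=[0.0, 0.0003, 0, 0, 0, 0, 0.0, 0.0006, 0, 0, 0, 0, 0.0, 0.0006, 0, 0, 0, 0],
)

```text
clock: 14.6
eef_pos: [616.1, 236.8, 41.0]
eef_rot: [3.141, 0.002, -0.017]
wrist_force: [-5.7, -4.3, -3.6]
finger_gap: 15.8
finger_force: 45.0
```

Call:
jog_arm(
  plan=[0.0, 0.0003, 0, 0, 0, 0, 0.0, 0.0006, 0, 0, 0, 0, 0.0, 0.0006, 0, 0, 0, 0],
)

```text
clock: 14.9
eef_pos: [616.1, 237.4, 41.0]
eef_rot: [3.141, 0.002, -0.017]
wrist_force: [-5.9, -4.7, -4.7]
finger_gap: 15.9
finger_force: 45.0
```

```bash
python3 st.py; python3 -c "
from ang import *
print(a('side',camera('side')[0]))"
```

```text
{'clock': np.float64(14.9), 'eef_pos': array([616.0712, 237.4408,  40.9792]), 'eef_rot': array([ 3.1405e+00,  1.8000e-03, -1.6800e-02]), 'wrist_force': array([-5.8784, -4.6534, -4.6733]), 'moment': array([-0.872 ,  1.2161,  0.0971]), 'finger_gap': np.float64(15.9043)}
(array([577.6, 331.9]), array([ 44.3, 163.6]), -1.02)
```

Call:
jog_arm(
  plan=[0.0, 0.0003, 0, 0, 0, 0, 0.0, 0.0005, 0, 0, 0, 0, 0.0, 0.0005, 0, 0, 0, 0],
)

```text
clock: 15.25
eef_pos: [616.1, 237.9, 41.0]
eef_rot: [3.14, 0.002, -0.017]
wrist_force: [-5.6, -5.1, -4.7]
finger_gap: 15.7
finger_force: 45.0
```

Call:
jog_arm(
  plan=[0.0, 0.0003, 0, 0, 0, 0, 0.0, 0.0005, 0, 0, 0, 0, 0.0, 0.0005, 0, 0, 0, 0],
)

```text
clock: 15.55
eef_pos: [616.1, 237.9, 41.0]
eef_rot: [3.14, 0.002, -0.017]
wrist_force: [-6.0, -7.7, -2.5]
finger_gap: 15.7
finger_force: 45.0
```

```bash
python3 st.py; python3 -c "
from ang import *
print(a('side',camera('side')[0]))"
```

```text
{'clock': np.float64(15.55), 'eef_pos': array([616.0864, 237.9145,  41.0034]), 'eef_rot': array([ 3.1398e+00,  2.0000e-03, -1.7100e-02]), 'wrist_force': array([-6.0041, -7.6766, -2.4585]), 'moment': array([-1.541 ,  1.3088,  0.0241]), 'finger_gap': np.float64(15.7425)}
(array([577.6, 331.9]), array([ 44.3, 163.6]), -1.02)
```

It came to a rigid halt: y stopped at 237.9 while the force rose. I'm adding a little on both faces, then holding.

Call:
jog_arm(
  plan=[0.0003, 0.0002, 0, 0, 0, 0, 0.0004, 0.0004, 0, 0, 0, 0, 0.0004, 0.0004, 0, 0, 0, 0],
)

```text
clock: 15.9
eef_pos: [616.1, 237.9, 41.0]
eef_rot: [3.139, 0.003, -0.017]
wrist_force: [-9.5, -10.7, -1.1]
finger_gap: 15.5
finger_force: 45.0
```

```bash
python3 st.py
```

```text
{'clock': np.float64(15.9), 'eef_pos': array([616.106 , 237.9326,  40.9979]), 'eef_rot': array([ 3.1391,  0.0032, -0.0171]), 'wrist_force': array([ -9.5314, -10.7018,  -1.0625]), 'moment': array([-2.0267,  1.9298,  0.0464]), 'finger_gap': np.float64(15.5488)}
```

Call:
jog_arm(
  plan=[0, 0, 0, 0, 0, 0, 0, 0, 0, 0, 0, 0, 0, 0, 0, 0, 0, 0, 0, 0, 0, 0, 0, 0, 0, 0, 0, 0, 0, 0, 0, 0, 0, 0, 0, 0, 0, 0, 0, 0, 0, 0, 0, 0, 0, 0, 0, 0, 0, 0, 0, 0, 0, 0, 0, 0, 0, 0, 0, 0, 0, 0, 0, 0, 0, 0, 0, 0, 0, 0, 0, 0, 0, 0, 0, 0, 0, 0, 0, 0, 0, 0, 0, 0],
)

```text
clock: 17.3
eef_pos: [616.1, 237.9, 41.0]
eef_rot: [3.139, 0.003, -0.017]
wrist_force: [-10.0, -12.0, -1.2]
finger_gap: 15.4
finger_force: 45.0
```

```bash
python3 st.py; python3 -c "
from ang import *
p=camera('side')[0]; print(a('side',p)); cv2.imwrite('pics/c4.png',cv2.resize(p[265:365,225:345],None,fx=5,fy=5,interpolation=2)[:,:,::-1])"
```

```text
{'clock': np.float64(17.3), 'eef_pos': array([616.1084, 237.9378,  41.0094]), 'eef_rot': array([ 3.1391e+00,  3.1000e-03, -1.7100e-02]), 'wrist_force': array([ -9.9589, -11.9503,  -1.2242]), 'moment': array([-2.0657,  1.9496,  0.0601]), 'finger_gap': np.float64(15.3931)}
(array([577.6, 331.9]), array([ 44.3, 163.6]), -1.02)
```

View pics/c4.png

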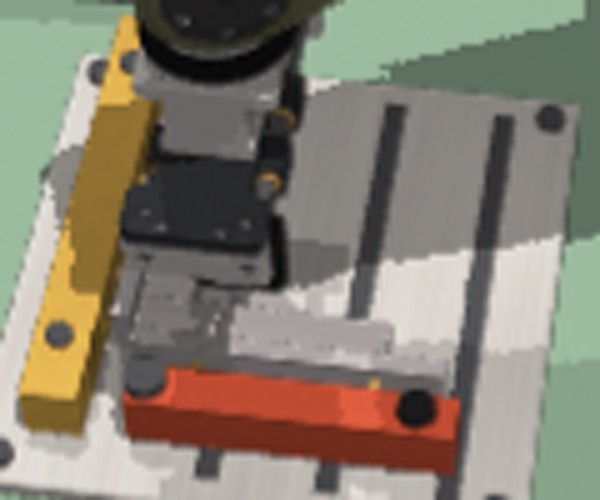

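The picture shows both faces flush, with the stop square at -1.02° (the plate is at -1.05°). I held it for 1.4 s. Now I'm backing straight off the stop, then off the fence, then lifting.

Call:
jog_arm(
  plan=[0, -0.0005, 0, 0, 0, 0, 0, -0.001, 0, 0, 0, 0, -0.0003, -0.002, 0, 0, 0, 0, -0.001, -0.006, 0, 0, 0, 0, -0.002, -0.015, 0, 0, 0, 0, -0.006, -0.03, 0, 0, 0, 0, -0.015, -0.05, 0, 0, 0, 0, -0.025, -0.06, 0.005, 0, 0, 0, -0.025, -0.06, 0.03, 0, 0, 0, -0.025, -0.06, 0.06, 0, 0, 0, -0.025, -0.06, 0.1, 0, 0, 0, -0.025, -0.06, 0.1, 0, 0, 0, -0.025, -0.06, 0.1, 0, 0, 0],
)

```text
clock: 18.65
eef_pos: [592.4, 178.8, 142.0]
eef_rot: [-3.141, -0.002, -0.017]
wrist_force: [0.3, -0.6, -5.1]
finger_gap: 15.9
finger_force: 45.0
```

```bash
python3 st.py; python3 -c "
from ang import *
p=camera('side')[0]; print(a('side',p))"
```

```text
{'clock': np.float64(18.65), 'eef_pos': array([592.4252, 178.8454, 141.9507]), 'eef_rot': array([-3.1412e+00, -2.0000e-03, -1.7200e-02]), 'wrist_force': array([ 0.3443, -0.6065, -5.0664]), 'moment': array([-0.03  ,  0.0893,  0.0236]), 'finger_gap': np.float64(15.8529)}
(array([577.6, 332.5]), array([ 43.3, 163.6]), -1.09)
```

Call:
jog_arm(
  plan=[-0.004, -0.025, 0, 0, 0, -0.2, -0.01, -0.065, 0, 0, 0, -0.5, -0.018, -0.11, 0, 0, 0, -0.7, -0.026, -0.155, 0, 0, 0, -0.9, -0.034, -0.2, 0, 0, 0, -1.1, -0.042, -0.245, 0, 0, 0, -1.1, -0.05, -0.29, 0, 0, 0, -1.1, -0.057, -0.33, 0, 0, 0, -1.1, -0.062, -0.36, 0, 0, 0, -1.1, -0.0644, -0.3746, -0.02, 0, 0, -1.1, -0.0644, -0.3746, -0.05, 0, 0, -1.1, -0.0644, -0.3746, -0.08, 0, 0, -1.1, -0.0644, -0.3746, -0.09, 0, 0, -1.1, -0.0644, -0.3746, -0.09, 0, 0, -1.1, -0.0644, -0.3746, -0.09, 0, 0, -1.1],
)

```text
clock: 20.2
eef_pos: [528.0, -195.3, 52.2]
eef_rot: [3.141, -0.001, -0.036]
wrist_force: [0.5, 0.1, -4.4]
finger_gap: 15.6
finger_force: 45.0
```

```bash
python3 st.py
```

```text
{'clock': np.float64(20.2), 'eef_pos': array([ 528.0496, -195.3498,   52.2153]), 'eef_rot': array([ 3.1413e+00, -7.0000e-04, -3.5700e-02]), 'wrist_force': array([ 0.4986,  0.1176, -4.4292]), 'moment': array([0.0033, 0.0288, 0.0414]), 'finger_gap': np.float64(15.568)}
```

Call:
jog_arm(
  plan=[0, 0, -0.008, 0, 0, 0, 0, 0, -0.014, 0, 0, 0, 0, 0, -0.018, 0, 0, 0, 0, 0, -0.02, 0, 0, 0, 0, 0, -0.021, 0, 0, 0, 0, 0, -0.021, 0, 0, 0],
)

```text
clock: 20.8
eef_pos: [527.7, -195.2, 30.5]
eef_rot: [-3.142, -0.0, -0.036]
wrist_force: [0.8, -0.5, -3.7]
finger_gap: 15.9
finger_force: 45.0
```

Call:
jog_arm(
  plan=[0, 0, -0.0005, 0, 0, 0, 0, 0, -0.001, 0, 0, 0, 0, 0, -0.001, 0, 0, 0],
)

```text
clock: 21.1
eef_pos: [527.7, -195.3, 29.5]
eef_rot: [3.142, -0.0, -0.036]
wrist_force: [0.5, -0.3, -4.3]
finger_gap: 15.6
finger_force: 45.0
```

Call:
jog_arm(
  plan=[0, 0, -0.0003, 0, 0, 0, 0, 0, -0.0006, 0, 0, 0, 0, 0, -0.0006, 0, 0, 0],
)

```text
clock: 21.4
eef_pos: [527.7, -195.3, 29.5]
eef_rot: [3.141, -0.0, -0.036]
wrist_force: [-4.5, 2.3, 6.2]
finger_gap: 15.7
finger_force: 45.0
```

Touched down at the original height. I'm releasing and going up.

Call:
jog_arm(
  plan=[0, 0, 0.0003, 0, 0, 0, 0, 0, 0.0003, 0, 0, 0, 0, 0, 0.0003, 0, 0, 0, 0, 0, 0.0003, 0, 0, 0, 0, 0, 0.0003, 0, 0, 0, 0, 0, 0.0003, 0, 0, 0, 0, 0, 0.0003, 0, 0, 0, 0, 0, 0.0003, 0, 0, 0],
  claw=0.05,
)

```text
clock: 22.2
eef_pos: [527.6, -195.2, 29.1]
eef_rot: [3.142, -0.0, -0.036]
wrist_force: [0.4, 0.5, -0.1]
finger_gap: 50.2
finger_force: 0.0
```

Call:
jog_arm(
  plan=[0, 0, 0.02, 0, 0, 0, 0, 0, 0.06, 0, 0, 0, 0, 0, 0.1, 0, 0, 0, 0, 0, 0.14, 0, 0, 0, -0.03, -0.05, 0.18, 0, 0, 0, -0.06, -0.1, 0.18, 0, 0, 0, -0.09, -0.15, 0.18, 0, 0, 0, -0.12, -0.2, 0.18, 0, 0, 0, -0.15, -0.25, 0.18, 0, 0, 0, -0.15, -0.25, 0.18, 0, 0, 0, -0.15, -0.25, 0.18, 0, 0, 0],
)

```text
clock: 23.3
eef_pos: [374.4, -449.1, 208.8]
eef_rot: [3.141, 0.001, -0.041]
wrist_force: [0.5, 1.5, 0.3]
finger_gap: 50.3
finger_force: 0.0
```

```bash
python3 st.py; python3 - <<'E'
from h import *; from ang import a
for n,B in(("top",(355,205,435,280)),("side",(290,185,370,240))):
    p,d=camera(n); H,S,V=cv2.split(cv2.cvtColor(p,cv2.COLOR_RGB2HSV))
    r,g,b=[p[:,:,i].astype(int) for i in range(3)]; u=lambda m:m.astype(np.uint8)
    bl=(H>100)&(H<130)&(S>90)
    print(n,"pad",rect(n,blob(u(bl),B),4),"sq",rect(n,blob(u(~(g-r>12)&~(b-r>25)&(V>95)),B),22))
    if n=="side": print("stop",a(n,p))
    cv2.imwrite(f"pics/e_{n}.png",p[:,:,::-1])
E
```

```text
{'clock': np.float64(23.3), 'eef_pos': array([ 374.395 , -449.1356,  208.7884]), 'eef_rot': array([ 3.1412e+00,  6.0000e-04, -4.1100e-02]), 'wrist_force': array([0.5335, 1.4925, 0.2559]), 'moment': array([-0.0014, -0.0165,  0.0267]), 'finger_gap': np.float64(50.2944)}
top pad (array([ 507. , -212.8]), array([175.8, 177.6]), -2.2) sq (array([ 507.8, -210.8]), array([133.2, 132. ]), -1.61)
side pad (array([ 513.5, -211. ]), array([177.8, 176.8]), -2.21) sq (array([ 513.9, -204.5]), array([146.9, 131.6]), -1.68)
stop (array([577.6, 332.4]), array([ 43.3, 163.6]), -1.01)
```

View pics/e_top.png

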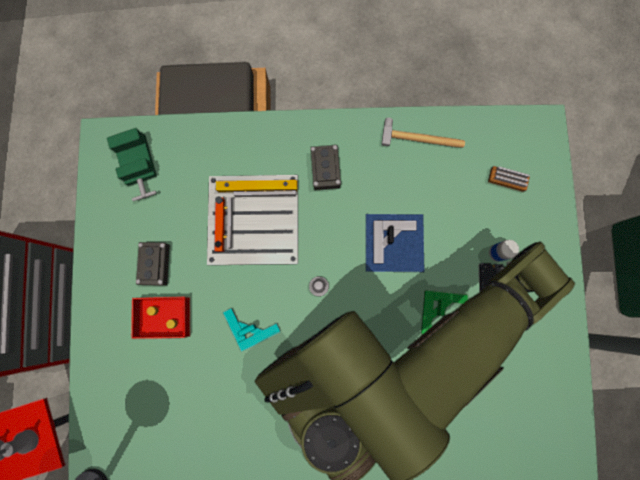

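View pics/e_side.png

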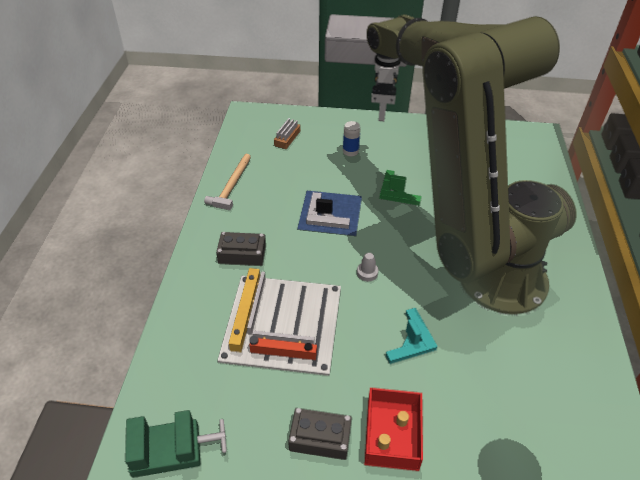

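The final views show the square centred on its pad (top view 395,242), the stop square at (220,223), everything else unmoved, and the arm clear.

```bash
python3 -c "
from cell import manip
print(manip.sign_off())"
```

```text
the job is handed in; nothing more can be done
None
```

The square was pressed flush into the corner at 10–12 N on each face (a little above the suggested 8 N, under the 30 N limit) and held for about 1.4 s. It is now back flat within about 2 mm of its pad's middle, the stop is left square to the fence, and the job was handed in at 23 s.

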